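# Steam the tea-stall tumblers: load, clamp with the bar, shut the vent

### The arm

A 6-joint arm with a two-finger parallel gripper is mounted at the origin on the work surface. World frame = base frame: x ahead of the robot, y to its left, z up, the work surface at z = 0. Lengths are in m, angles in rad, forces in N, time in s.
With the tool pointing down it reaches from about 0.275 to 0.725 m from the base axis. Payload 15.9 kg.
Tool frame: the origin (TCP) lies midway between the tips of the shut fingers; the grasp point (between the pads) lies 19 mm behind it; z points along the fingers, y is the line along which they close (so a half turn about z gives the same grasp; the last joint's range is limited). The gripper opens to 85 mm and grips with 20 to 120 N. Pads are 22 mm wide; open, the fingers measure 114 mm over their backs; the gripper's body (76 mm by 85 mm) begins 54 mm behind the grasp point. The pads swing forward as they close: fully open they stand 13 mm farther back than shut.
Start: joints at [1.217, 0.213, -0.034, 1.323, 0, 1.571], TCP at [0.173, 0.469, 0.231] pointing down, gripper open.
Joint ranges: [-2.98, 2.98], [-0.74, 1.72], [-1.14, 1.35], [-2.1, 2.04], [-1.57, 1.44], [-3.14, 3.14]. Speed limits (rad/s): [1.89, 1.89, 2.39, 2.57, 3.14, 3.14].

### API

Orientations are given as [roll, pitch, yaw] about the fixed x, y, z axes, in that order (R = Rz(yaw) Ry(pitch) Rx(roll)).
In Python, from cell import bot gives the robot as it stands. Calls block until the motion is done:
- bot.move_to(position, orientation): joint-space move of the TCP to a pose.
- bot.line_to(position, rotation=None, speed=0.15, contact_N=None): straight line of the TCP; rotation=None keeps the orientation; speed is the mean speed in m/s. With contact_N (N) it stops when the force on the tool has changed by that much, and returns True; else False.
- bot.move_joints(angles): joint-space move.
- bot.command_gripper(opening, effort=None): opening from 0.0 (shut) to 1.0 (fully open); effort is the grip in N (None keeps the last); returns when the fingers have stopped.
- bot.hold(seconds).
- bot.ik(position, orientation): joint angles nearest the present ones, or None.
- bot.snapshot(name): name is "side" or "top" or "wrist"; returns the picture (480x640x3 uint8, red, green, blue); there is no depth.
- bot.camera_params(name): a dict with "mtx" (3x3 intrinsics, pixels), "k1" (the pictures are not rectified: a ray, as slopes to the right and down, at radius r is drawn at 1 + k1 r^2 times it, then the intrinsics apply), "R" (3x3) and "t" (3): a world point X has camera coordinates R X + t. Camera axes: x right, y down, z forward; pixel columns grow to the right and rows downward; lengths in m; the calibration is good to about 2 mm. A picture is of the moment at which its call begins: read the wrist's pose just before it. camera_params takes no time and is no camera call; for the wrist camera it gives the pose at the moment of the call.
A pose or a line that the arm cannot do raises bot.Unreachable and nothing moves.
- bot.sign_off(): hands the job in; it is judged then, once.
Trained networks look in the newest picture that a camera, given by its name, has taken for a name from the list of things; names that differ only in an ending like _2 or _b are one class to them, and where a whole thing is asked for, a point or a joint stands for the part that bears it (a point fixed in the world has none). Each returns a list of dicts, best first, with "confidence" (0 to 1); they miss things now and then, are a little off and sometimes report something else, mostly with a low value. They report only what shows in the picture. A call takes as long as a camera call. They do not tell look-alikes from the thing itself.
- bot.look_for(camera, name): "point" ([column, row] in pixels, amid what is visible of it).
- bot.cut_out(camera, name): "mask" (480x640 bool, what is visible of it) and "point" ([column, row] in pixels, amid what is visible of it).
- bot.spot_point(camera, name): "point" ([column, row] in pixels: a listed point, or the origin of a listed thing).
Readings, each from a call of its own:
- bot.read_time_s(): time.
- bot.read_qpos(): joint angles.
- bot.read_joint_vel(): joint speeds.
- bot.read_tau(): joint torques, N m.
- bot.read_tcp_pos(): TCP position.
- bot.read_tcp_rot(): TCP orientation.
- bot.read_ft_force(): force on the tool from outside, world axes, zero at the start.
- bot.read_torque(): the same for the moment, N m.
- bot.read_finger_gap(): opening from 0.0 (shut) to 1.0 (fully open).
- bot.read_grip_force(): force on a finger pad.
Only numpy, scipy, OpenCV 4.12 (cv2) and the standard library are available. Lean on these libraries where they do the work, as an engineer would, in place of code of your own. Each camera call takes 0.05 s, during which the arm holds its last target. There are 200 camera calls.

### The job

The steel tumblers on the draining board are washed and must be steamed: stand every one of them in the steam chest, mouth down just as it stands now, shut the lid, then slip the yellow extension bar all the way over the clamp's lever and throw the lever past dead centre so that the clamp locks onto the lid. Put the bar back down on its parking peg, and turn the red vent wing on the lid a quarter turn clockwise until it snaps down into its shut detent. The clamp lever is hot and stiff, so work it only with the bar and never touch it with the gripper, and leave the clay cups standing where they are.

Things in the scene. Friction and masses are not known exactly. Their poses are not given: they have to be found in the camera images.
- chest: Steel steam chest, an open box fixed to the bench, outside 170 mm (x) by 300 mm (y), rim 105 mm high. Origin: centre of its underside, z up; -x is its front with the clamp, the lid's hinge is on its +x wall. Inside 150 mm (x) by 280 mm (y); the inner floor is 20 mm above the bench; four tumblers fit in a row along y.
- lid (a joint): Lid hinged along the chest's +x rim: 0 = shut, grows as it opens (1.4 to 1.75 rad at the start, stop 1.85). Steel plate 14 mm thick, 178 mm from hinge to front edge, 308 mm long. Black handle amid its outer face: 84 mm along y, 85 mm from the hinge, standing out to 50 mm. The hinge is stiff (0.7 N m): the lid stays where it is left and may be pushed shut by its outer face.
- lid_hinge (a point): Middle of the lid's hinge line, at the lid's underside. Its axes turn with the lid: -x runs from the hinge to the lid's front edge, z is the normal of the outer face (the outer face lies at z = 14 mm), y along the hinge. With the lid shut they are parallel to the chest's axes.
- clamp_pivot (a point): Pivot of the clamp lever, on the chest's front at 122 mm above the bench; axes parallel to the chest's. The lever swings in the chest's x-z plane about this point.
- clamp_lever (a joint): Lever of the over-centre clamp, swinging in the chest's x-z plane: 0 = open, leaning 0.72 rad from vertical outwards (to the chest's -x); grows as it swings up and over towards the chest; 0.72 = vertical, dead point 0.89, stop (locked) 0.96. Sprung: before the dead point it springs back open, with up to 2.2 N m (near 0.45); past it it snaps to the stop. The hold-down arm follows by itself.
- lever_collar (a point): Upper face of the collar (31 mm across) on the clamp lever, 45 mm from the pivot; its z axis points along the lever to its tip. Above it a plain round steel stub, 14 mm in diameter with a rounded end, sticks out 55 mm: the bar goes over this stub until its mouth sits on the collar.
- lever_tip (a point): Rounded end of the lever's stub, 100 mm from the pivot; z axis along the lever, outwards.
- vent (a joint): Quarter-turn vent on the lid: 0 = open, 1.571 = shut and locked; grows clockwise seen from above. An over-centre spring loads it: up to about 0.9 rad it springs back open if let go (0.1 N m at most), beyond that it snaps on by itself into the shut detent; meanwhile a cam draws the wing down, 4 mm in all. Its white end is at a red dot when open, a green one when shut.
- vent_wing (a point): Centre of the top face of the red vent wing, an upright plate 52 mm long (this point's x), 13 mm thick (its y) and 28 mm high, pinched across its thickness; with the lid shut it is 165 mm above the bench, 46 mm above the lid's top. z is the turning axis, up when the lid is shut. It stands 100 mm to the -y side of the lid's middle, 87 mm from the hinge.
- bar: Extension bar: a yellow square steel tube, 26 mm square and 170 mm long, with a black rubber grip of the same section on its upper 58 mm. Origin: centre of its open lower end (the mouth), z along the bar towards the grip. The square bore is 20 mm wide and 112 mm deep. Mass about 0.24 kg. At the start it stands upright over the parking peg.
- stand: Parking peg of the bar, fixed to the bench: a flange 64 mm across and 6 mm thick with an upright round peg of 14 mm diameter and rounded end, its tip 66 mm above the bench. Origin: centre of the flange's underside. The parked bar stands over the peg with its mouth on the flange.
- board: Blue draining board, 360 mm (its x) by 240 mm (its y) and 10 mm thick, fixed on the bench. Origin: centre of its underside.
- tumbler1: Steel tea tumbler standing mouth down (may be absent): 75 mm high, 56 mm across at the mouth (below), tapering to 48 mm near the top, closed flat top. Origin: centre of the mouth, z up. Mass about 0.09 kg.
- tumbler2: Steel tea tumbler standing mouth down (may be absent): 75 mm high, 56 mm across at the mouth (below), tapering to 48 mm near the top, closed flat top. Origin: centre of the mouth, z up. Mass about 0.09 kg.
- tumbler3: Steel tea tumbler standing mouth down (may be absent): 75 mm high, 56 mm across at the mouth (below), tapering to 48 mm near the top, closed flat top. Origin: centre of the mouth, z up. Mass about 0.09 kg.
- tumbler4: Steel tea tumbler standing mouth down (may be absent): 75 mm high, 56 mm across at the mouth (below), tapering to 48 mm near the top, closed flat top. Origin: centre of the mouth, z up. Mass about 0.09 kg.
- claycup1: Red-brown clay cup standing mouth up among the tumblers: 58 mm high, foot 42 mm, rim 62 mm across. Origin: centre of its foot. Fragile, to be left where it stands.
- claycup2: Red-brown clay cup standing mouth up among the tumblers: 58 mm high, foot 42 mm, rim 62 mm across. Origin: centre of its foot. Fragile, to be left where it stands.
Not all that is in view belongs to the job. What is shaped like the tumbler2 but purple is not meant.

How it is judged:
On the way, in this order (a step that is already met when the one before it is completed fails the run):
1. every steel tumbler stands mouth down in the steam chest (x of tumbler1 in the frame of chest between -0.055 and 0.055 m and y of tumbler1 in the frame of chest between -0.12 and 0.12 m and z of tumbler1 in the frame of chest between 0.012 and 0.03 m and angle between each of tumbler1, tumbler2, tumbler3, tumbler4's own z axis and vertical below 0.2 rad and x of tumbler2 in the frame of chest between -0.055 and 0.055 m and y of tumbler2 in the frame of chest between -0.12 and 0.12 m and z of tumbler2 in the frame of chest between 0.012 and 0.03 m and x of tumbler3 in the frame of chest between -0.055 and 0.055 m and y of tumbler3 in the frame of chest between -0.12 and 0.12 m and z of tumbler3 in the frame of chest between 0.012 and 0.03 m and x of tumbler4 in the frame of chest between -0.055 and 0.055 m and y of tumbler4 in the frame of chest between -0.12 and 0.12 m and z of tumbler4 in the frame of chest between 0.012 and 0.03 m), for 0.3 s.
2. the lid is shut (all of step 1 and value of joint lid below 0.06 rad), for 0.2 s.
3. the extension bar sits over the lever's stub while the clamp is still open (value of joint clamp_lever below 0.25 rad and distance between bar and lever_collar below 0.02 m and angle between the z axis of bar and the z axis of lever_collar, either way round below 0.25 rad), for 0.1 s.
4. the lever is thrown past dead centre to its stop with the bar on it (value of joint clamp_lever above 0.92 rad and value of joint lid below 0.06 rad and distance between bar and lever_collar below 0.03 m), for 0.1 s.
At the end, for the whole second after the job is handed in: Every tumbler present stands mouth down on the chest floor (within 55 mm in x, 120 mm in y of its middle, tilt < 0.2 rad); lid < 0.06 rad; clamp lever > 0.92 rad; vent > 1.45 rad; bar upright over its peg, mouth on the flange (12 mm, tilt < 0.12 rad) (all of step 2 and value of joint clamp_lever above 0.92 rad and value of joint vent above 1.45 rad and horizontal distance between bar and stand below 0.012 m and z of bar in the frame of stand between 0 and 0.014 m and angle between bar's own z axis and vertical below 0.12 rad and linear speed of bar below 0.05 m/s); the robot touches nothing.
It fails at once if the gripper touches the hot clamp lever (contact force between any of the fingers, the arm and clamp_lever above 2 N).
It fails at once if a clay cup is tipped over or shoved away (angle between claycup1's own z axis and vertical above 0.4 rad or distance of claycup1 from where it was at the start of the episode above 0.05 m).
It fails at once if a clay cup is tipped over or shoved away (angle between claycup2's own z axis and vertical above 0.4 rad or distance of claycup2 from where it was at the start of the episode above 0.05 m).
Of tumbler1, tumbler2, tumbler3, tumbler4 only 2 to 4 are there at a start; the rules pass over those that are not, and their reading is None.
At some moment in a run one of tumbler1, tumbler2, tumbler3, tumbler4 may be knocked a few centimetres aside while the robot is not near it.
It also fails if it takes over 210 s, if anything falls off the work surface, if the arm or the gripper's body presses on something with over 40 N, if the wrist force passes 120 N, or if a joint passes its speed limit or range.

## Working session

There is one attempt and no reset: what is moved stays moved. The work goes in short steps, each a Python script; the robot and the scene stay as the last script left them, time stands still between calls to the robot, and variables do not carry over. Pictures are saved under pics/ and viewed, at most 14 in all, crops included, and the job is handed in when it is done.

```bash
ls; mkdir -p pics
cat > h.py <<'E'
from cell import bot
import numpy as np, cv2
def pic(cam,fn=None):
    im=bot.snapshot(cam)
    if fn: cv2.imwrite('pics/'+fn,im[:,:,::-1])
    return im
E
python3 - <<'E'
from h import *
for c in('top','side'):
    pic(c,c+'0.png'); p=bot.camera_params(c); print(c,np.round(p['mtx'],1).tolist(),p['k1'],np.round(-p['R'].T@p['t'],3),np.round(p['R'],2).tolist())
E
```

```text
pics
top [[494.9, 0.0, 321.0], [0.0, 494.9, 239.5], [0.0, 0.0, 1.0]] -0.026692918556625197 [ 0.319 -0.1    1.365] [[-0.01, -1.0, 0.0], [-0.98, 0.01, -0.18], [0.18, -0.0, -0.98]]
side [[542.1, 0.0, 308.9], [0.0, 542.1, 245.4], [0.0, 0.0, 1.0]] -0.038525004524761396 [0.246 1.188 1.129] [[-0.97, -0.26, 0.01], [-0.16, 0.58, -0.8], [0.2, -0.78, -0.6]]
```

View pics/top0.png

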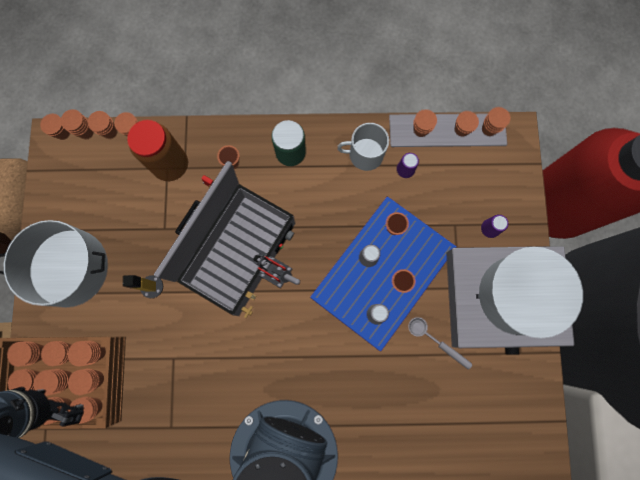

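View pics/side0.png

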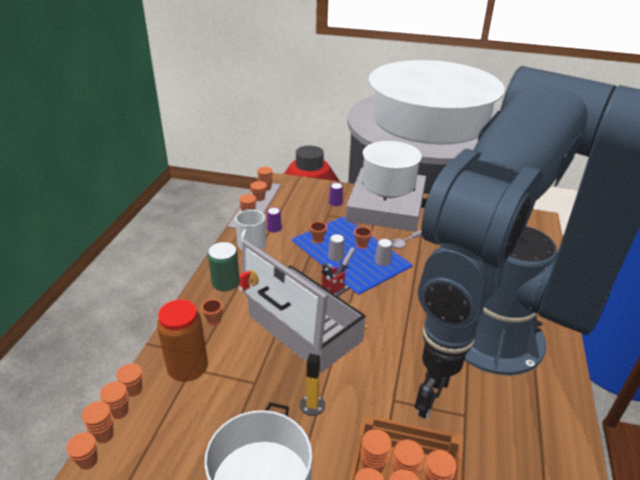

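Two steel tumblers are on the board at top (371,254) and (379,314). Look-alikes are the purple cups at (407,165) and (494,226), and the clay cups at (397,223) and (403,281). The chest is at (235,250) with its clamp towards (285,272), and the bar is on its peg at (151,285).

```bash
cat >> h.py <<'E'
def ray(p,px):
    K=p['mtx']; d=np.array([(px[0]-K[0,2])/K[0,0],(px[1]-K[1,2])/K[1,1]]); s=d.copy()
    for _ in range(20): s=d/(1+p['k1']*(s@s))
    return -p['R'].T@p['t'], p['R'].T@np.array([s[0],s[1],1.])
def at_z(p,px,z):
    o,d=ray(p,px); return o+d*(z-o[2])/d[2]
def proj(p,X):
    c=p['R']@np.asarray(X,float)+p['t']; s=c[:2]/c[2]; s=s*(1+p['k1']*(s@s)); return p['mtx'][:2,:2]@s+p['mtx'][:2,2]
def tri(obs):
    A=np.zeros((3,3));b=np.zeros(3)
    for p,px in obs:
        o,d=ray(p,px); d=d/np.linalg.norm(d); M=np.eye(3)-np.outer(d,d); A+=M;b+=M@o
    return np.linalg.solve(A,b)
def rz(a): c,s=np.cos(a),np.sin(a); return np.array([[c,-s,0],[s,c,0],[0,0,1.]])
E
python3 - <<'E'
from h import *
P={c:bot.camera_params(c) for c in('top','side')}
for c in P: pic(c)
for n in ['chest','lid_hinge','clamp_pivot','lever_collar','lever_tip','vent_wing','bar','stand','board','tumbler1','claycup1']:
    r={c:bot.spot_point(c,n) for c in P}
    print(n,{c:[(np.round(a['point'],1).tolist(),round(a['confidence'],2)) for a in r[c][:5]] for c in P})
    if r['top'] and r['side'] and n[:4] not in('tumb','clay'): print('   tri',np.round(tri([(P[c],r[c][0]['point']) for c in P]),4))
    if n in('tumbler1','claycup1','bar','stand','board','chest'):
        z=.01 if n[:4] in('tumb','clay') else 0
        for c in P: print('   z0',c,[np.round(at_z(P[c],a['point'],z)[:2],4).tolist() for a in r[c][:5]])
E
```

```text
chest {'top': [([245.4, 250.6], 0.75)], 'side': [([305.3, 329.9], 0.82)]}
   tri [ 0.538   0.1079 -0.0082]
   z0 top [[0.5419, 0.1072]]
   z0 side [[0.5307, 0.1161]]
lid_hinge {'top': [([205.6, 230.4], 0.58)], 'side': [([280.4, 317.3], 0.8), ([334.6, 255.3], 0.67)]}
   tri [0.5785 0.1943 0.1112]
clamp_pivot {'top': [([278.5, 275.7], 0.6)], 'side': [([332.6, 277.4], 0.65)]}
   tri [0.4681 0.0057 0.1193]
lever_collar {'top': [([286.4, 277.1], 0.59), ([278.4, 273.0], 0.32)], 'side': [([343.1, 262.3], 0.62)]}
   tri [ 0.4519 -0.018   0.1622]
lever_tip {'top': [([298.2, 283.6], 0.75)], 'side': [([353.8, 244.4], 0.61), ([358.2, 242.2], 0.44), ([348.8, 253.1], 0.25)]}
   tri [ 0.4304 -0.0489  0.2087]
vent_wing {'top': [([203.3, 175.2], 0.46)], 'side': [([241.2, 283.6], 0.77), ([349.7, 250.4], 0.38)]}
   tri [0.6937 0.1829 0.1965]
bar {'top': [([152.5, 285.1], 0.9)], 'side': [([312.3, 402.8], 0.65), ([313.5, 403.1], 0.27)]}
   tri [0.4472 0.3614 0.0054]
   z0 top [[0.4487, 0.3633]]
   z0 side [[0.4472, 0.3574], [0.4441, 0.3575]]
stand {'top': [([152.5, 286.2], 0.57), ([393.4, 228.5], 0.54)],
[... 272 characters left out ...]
848 -0.2801 -0.0016]
   z0 top [[0.4774, -0.2804]]
   z0 side [[0.4917, -0.2783]]
tumbler1 {'top': [([377.3, 316.0], 0.87), ([369.0, 256.1], 0.66), ([403.6, 167.6], 0.63), ([489.1, 225.9], 0.56)], 'side': [([379.5, 260.0], 0.95), ([331.7, 253.5], 0.88), ([330.2, 202.6], 0.81), ([275.0, 228.0], 0.53)]}
   z0 top [[0.3559, -0.2541], [0.5202, -0.2366], [0.7749, -0.3439], [0.6011, -0.5769]]
   z0 side [[0.3732, -0.2528], [0.5355, -0.2451], [0.6134, -0.5597], [0.7669, -0.3382]]
claycup1 {'top': [([398.3, 283.9], 0.79), ([394.8, 226.8], 0.77)], 'side': [([360.7, 244.1], 0.62), ([317.6, 238.9], 0.57)]}
   z0 top [[0.4421, -0.3146], [0.602, -0.3115]]
   z0 side [[0.4502, -0.3243], [0.6022, -0.3142]]
```

```bash
cat >> h.py <<'E'
DOWN=lambda yaw:[np.pi,0,yaw]
E
python3 - <<'E'
from h import *
print(bot.read_tcp_rot())
p=bot.camera_params('wrist');print(np.round(-p['R'].T@p['t'],3),np.round(p['R'],2).tolist(),p['mtx'][0,0],p['k1'])
def go(x,y,z,yaw):
    q=bot.ik([x,y,z],DOWN(yaw)); print(q is not None and np.round(q,2)); bot.move_to([x,y,z],DOWN(yaw))
for i,(x,y,z,yaw) in enumerate([(.42,-.1,.38,0),(.42,-.25,.33,0)]):
    go(x,y,z,yaw)
    p=bot.camera_params('wrist');print(np.round(-p['R'].T@p['t'],3),np.round(p['R'],2).tolist())
    pic('wrist',f'w{i}.png')
    for n in ['tumbler1','claycup1','clamp_pivot','lever_collar','lever_tip','lid_hinge','chest']:
        z={'t':.01,'l':.16,'c':0}[n[0]]
        if n=='claycup1':z=.01
        print(n,[(np.round(a['point'],0).tolist(),round(a['confidence'],2),np.round(at_z(p,a['point'],z)[:2],4).tolist()) for a in bot.spot_point('wrist',n)[:5]])
print(bot.read_time_s())
E
```

```text
[-3.14159170e+00 -1.23746518e-05  2.78779573e+00]
[0.108 0.491 0.374] [[0.35, 0.94, 0.0], [0.9, -0.33, 0.27], [0.25, -0.09, -0.96]] 342.8207991189299 -0.002166317159170216
[-0.23  0.1   0.21  1.68  0.    2.91]
[ 0.489 -0.101  0.523] [[0.0, -1.0, -0.0], [-0.96, -0.0, 0.27], [-0.27, 0.0, -0.96]]
tumbler1 [([418.0, 125.0], 0.82, [0.5168, -0.2383]), ([418.0, 231.0], 0.75, [0.361, -0.2505])]
claycup1 [([477.0, 60.0], 0.76, [0.5997, -0.3113]), ([470.0, 178.0], 0.76, [0.4416, -0.3211])]
clamp_pivot [([228.0, 165.0], 0.74, [0.4597, 0.0382])]
lever_collar [([248.0, 185.0], 0.76, [0.4484, -0.0238])]
lever_tip [([271.0, 207.0], 0.85, [0.425, -0.0467])]
lid_hinge [([62.0, 60.0], 0.94, [0.5672, 0.1478])]
chest [([174.0, 115.0], 0.61, [0.5301, 0.1111])]
[-0.54  0.2   0.2   1.57  0.    2.6 ]
[ 0.488 -0.252  0.473] [[-0.0, -1.0, -0.0], [-0.96, 0.0, 0.27], [-0.27, 0.0, -0.96]]
tumbler1 [([322.0, 240.0], 0.96, [0.3605, -0.2524]), ([313.0, 121.0], 0.8, [0.5181, -0.2417]), ([586.0, 54.0], 0.77, [0.5951, -0.5735])]
claycup1 [([371.0, 52.0], 0.9, [0.5969, -0.3121]), ([374.0, 181.0], 0.68, [0.4427, -0.3223])]
clamp_pivot [([66.0, 168.0], 0.98, [0.4592, 0.0942])]
lever_collar [([70.0, 191.0], 0.63, [0.449, -0.0232]), ([376.0, 180.0], 0.4, [0.458, -0.3006])]
lever_tip [([76.0, 218.0], 0.79, [0.4231, -0.0238])]
lid_hinge []
chest [([36.0, 114.0], 0.9, [0.5286, 0.1189]), ([80.0, 216.0], 0.16, [0.3936, 0.0875])]
5.05
```

Run:
```python
from h import *
for i,(x,y,z,yaw) in enumerate([(.45,.06,.40,0),(.40,.2,.40,-.3)]):
    bot.move_to([x,y,z],DOWN(yaw))
    p=bot.camera_params('wrist')
    pic('wrist',f'c{i}.png')
    for n in ['clamp_pivot','lever_collar','lever_tip','lid_hinge','chest','bar','stand','vent_wing']:
        print(n,[(np.round(a['point'],1).tolist(),round(a['confidence'],2)) for a in bot.spot_point('wrist',n)[:3]])
    np.savez(f'c{i}.npz',**p)
print(bot.read_time_s())
```

```text
clamp_pivot [([368.5, 191.5], 0.75)]
lever_collar [([388.5, 209.5], 0.65)]
lever_tip [([430.0, 231.8], 0.8)]
lid_hinge [([212.1, 91.9], 0.69)]
chest [([283.4, 136.5], 0.91), ([577.3, 89.9], 0.66)]
bar []
stand []
vent_wing []
clamp_pivot [([467.5, 97.6], 0.98), ([627.4, 41.7], 0.67)]
lever_collar [([509.6, 103.3], 0.89)]
lever_tip [([566.1, 105.2], 0.8)]
lid_hinge [([284.9, 50.2], 0.88), ([506.0, 104.2], 0.53)]
chest [([351.0, 89.6], 0.72)]
bar [([213.0, 195.5], 0.95)]
stand [([212.3, 192.2], 0.72)]
vent_wing []
11.2167
```

View pics/c0.png

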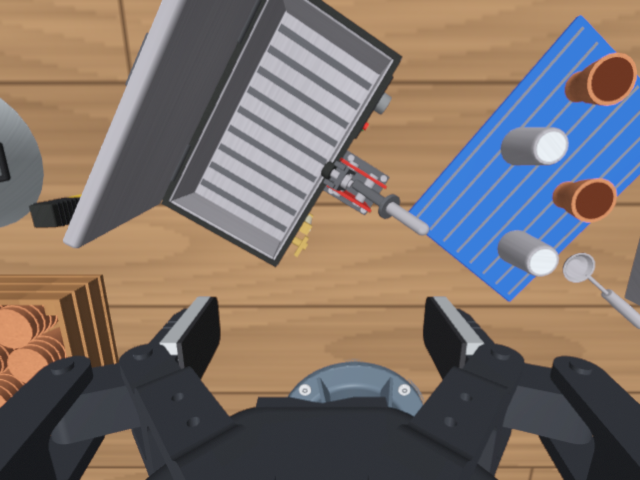

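View pics/w1.png

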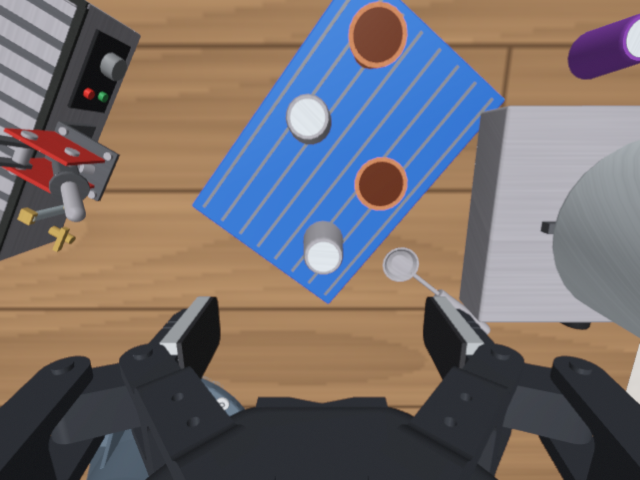

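```bash
cat > fit.py <<'E'
from h import *
from scipy.optimize import least_squares
C={k:dict(np.load(f'c{k}.npz')) for k in(0,1)}
C={k:{a:(float(b) if b.ndim==0 else b) for a,b in v.items() if a in('mtx','k1','R','t')} for k,v in C.items()}
T=bot.camera_params('top');S=bot.camera_params('side')
O=[(C[0],'pivot',368.5,191.5),(C[0],'collar',388.5,209.5),(C[0],'tip',430,231.8),(C[0],'hinge',212.1,91.9),(C[0],'o',283.4,136.5),
(C[0],'fr',401,57),(C[0],'fl',276,265),
(C[1],'pivot',467.5,97.6),(C[1],'collar',509.6,103.3),(C[1],'tip',566,105.2),(C[1],'hinge',284.9,50.2),(C[1],'o',351,89.6),
(T,'pivot',278.5,275.7),(T,'collar',286.4,277.1),(T,'tip',298.2,283.6),(T,'hinge',205.6,230.4),(T,'o',245.4,250.6),
(S,'pivot',332.6,277.4),(S,'collar',343.1,262.3),(S,'tip',353.8,244.4),(S,'hinge',280.4,317.3)]
def pts(v):
    x,y,a,px,py=v; l=np.array([-np.sin(.72),0,np.cos(.72)]); pv=np.array([px,py,.122])
    L=dict(pivot=pv,collar=pv+.045*l,tip=pv+.1*l,hinge=np.array([.085,0,.105]),o=np.zeros(3),fr=np.array([-.085,-.15,.105]),fl=np.array([-.085,.15,.105]))
    return {k:rz(a)@q+[x,y,0] for k,q in L.items()}
W={'fr':3,'fl':3,'o':.5,'hinge':.7}
def f(v):
    P=pts(v); return np.concatenate([(proj(c,P[n])-[u,w])*W.get(n,1) for c,n,u,w in O])
r=least_squares(f,[.535,.108,1.05,-.11,0],loss='soft_l1',f_scale=2)
print(np.round(r.x,4)); res=f(r.x).reshape(-1,2)
for o,e in zip(O,res): print(o[1],np.round(e,1))
print({k:np.round(v,4).tolist() for k,v in pts(r.x).items()})
E
python3 fit.py
```

```text
[ 5.3280e-01  1.1590e-01  1.0276e+00 -1.3150e-01 -2.0000e-04]
pivot [-2.1 -0.9]
collar [ 3.5 -1.7]
tip [-1.3  0.8]
hinge [-0.7  1.7]
o [-0.1 -0.5]
fr [ 2.2 -2.8]
fl [-1.8  4.6]
pivot [0.5 1. ]
collar [-1.8 -1.5]
tip [0.6 1.2]
hinge [-0.5  1. ]
o [-1.2 -1.7]
pivot [ 0.4 -3.3]
collar [ 1.7 -0.2]
tip [ 2.  -0.8]
hinge [1.8 0.7]
o [-1.6  1.6]
pivot [ 5.  -0.3]
collar [2.1 1.2]
tip [0.6 2.5]
hinge [1.  0.3]
{'pivot': [0.4651, 0.0032, 0.122], 'collar': [0.4497, -0.0222, 0.1558], 'tip': [0.431, -0.0532, 0.1972], 'hinge': [0.5768, 0.1887, 0.105], 'o': [0.5328, 0.1159, 0.0], 'fr': [0.6173, -0.0344, 0.105], 'fl': [0.3605, 0.1207, 0.105]}
```

Run:
```python
import cv2
a=cv2.imread('pics/c0.png')[20:300,140:470]; cv2.imwrite('pics/c0z.png',cv2.resize(a,None,fx=2.1,fy=2.1,interpolation=cv2.INTER_CUBIC))
```

```text
(no output)
```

View pics/c0z.png

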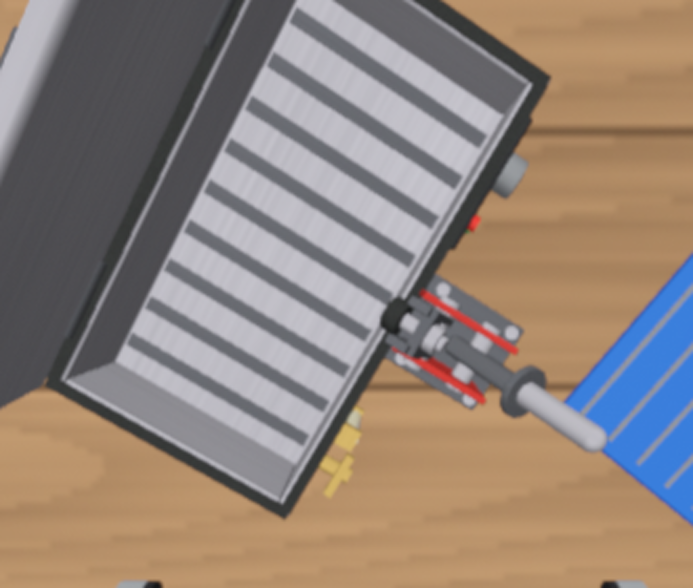

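The crop confirms the chest rim, clamp lever and stub (tip at crop (598,437)). The fit is good to about 1–2 px. Next I pick the first tumbler.

```bash
cat >> h.py <<'E'
CH=np.array([.5328,.1159,0]); YAW=1.0276
ch=lambda x,y,z: CH+rz(YAW)@np.array([x,y,z])
def find(n,guess,z,cam='wrist',rad=.06):
    p=bot.camera_params(cam); bot.snapshot(cam)
    c=[at_z(p,a['point'],z) for a in bot.spot_point(cam,n) if a['confidence']>.3]
    c=[x for x in c if np.hypot(*(x-guess)[:2])<rad]
    return min(c,key=lambda x:np.hypot(*(x-guess)[:2])) if c else None
def pick_place(g,yaw,cy):
    g=np.array([*g,.01])
    bot.command_gripper(1.0,40)
    bot.move_to([g[0],g[1],.30],DOWN(yaw))
    m=find('tumbler1',g,.01); print('found',m)
    if m is None: return False
    bot.move_to([m[0],m[1],.16],DOWN(yaw))
    m2=find('tumbler1',m,.01); print('again',m2)
    if m2 is not None and np.hypot(*(m2-m)[:2])<.02: m=(m+m2)/2
    bot.line_to([m[0],m[1],.16],speed=.1)
    hit=bot.line_to([m[0],m[1],.045],speed=.12,contact_N=6); print('hit',hit)
    if hit: return False
    bot.command_gripper(0.0,40); print('gap',bot.read_finger_gap(),bot.read_grip_force())
    bot.line_to([m[0],m[1],.34],speed=.2)
    t=ch(-.006,cy,0)
    bot.move_to([t[0],t[1],.34],DOWN(YAW+np.pi/2)); print('gap',bot.read_finger_gap())
    bot.line_to([t[0],t[1],.075],speed=.2)
    print('c',bot.line_to([t[0],t[1],.054],speed=.03,contact_N=3),bot.read_tcp_pos())
    bot.command_gripper(.9)
    bot.line_to([t[0],t[1],.34],speed=.2); return True
E
python3 - <<'E'
from h import *
print(pick_place((.3605,-.252),2.435,-.06)); print(bot.read_time_s())
E
```

```text
found [ 0.35918641 -0.25224305  0.01      ]
again [ 0.36142266 -0.2558989   0.01      ]
hit False
gap 0.571716011169829 39.624726457404904
gap 0.5716301342021208
c True [0.58081095 0.07974752 0.05584646]
True
23.3417
```

Run:
```python
from h import *
print(pick_place((.518,-.240),np.pi/2,.06))
t=ch(-.13,0,0); bot.move_to([t[0],t[1],.40],DOWN(YAW)); pic('wrist','d0.png')
p=bot.camera_params('wrist')
for n in['tumbler1','lever_collar','lever_tip','clamp_pivot']:
    print(n,[(np.round(a['point']).tolist(),round(a['confidence'],2),np.round(rz(-YAW)@(at_z(p,a['point'],.02)-CH),3).tolist()) for a in bot.spot_point('wrist',n)])
print(bot.read_time_s())
```

```text
found [ 0.51437544 -0.24100651  0.01      ]
again [ 0.51842953 -0.23656072  0.01      ]
hit False
gap 0.5740249290454119 40.12940079323016
gap 0.5708603728580526
c True [0.47804427 0.14174006 0.05589225]
True
tumbler1 [([586.0, 276.0], 0.72, [-0.266, -0.431, 0.02]), ([393.0, 96.0], 0.69, [0.005, -0.101, 0.02]), ([276.0, 102.0], 0.66, [-0.003, 0.065, 0.02])]
lever_collar [([321.0, 236.0], 0.64, [-0.2, -0.0, 0.02]), ([322.0, 276.0], 0.37, [-0.267, -0.001, 0.02])]
lever_tip [([323.0, 276.0], 0.62, [-0.267, -0.003, 0.02]), ([319.0, 204.0], 0.51, [-0.149, 0.004, 0.02])]
clamp_pivot [([320.0, 205.0], 0.89, [-0.15, 0.001, 0.02]), ([320.0, 8.0], 0.31, [0.114, 0.002, 0.02])]
36.0
```

View pics/d0.png

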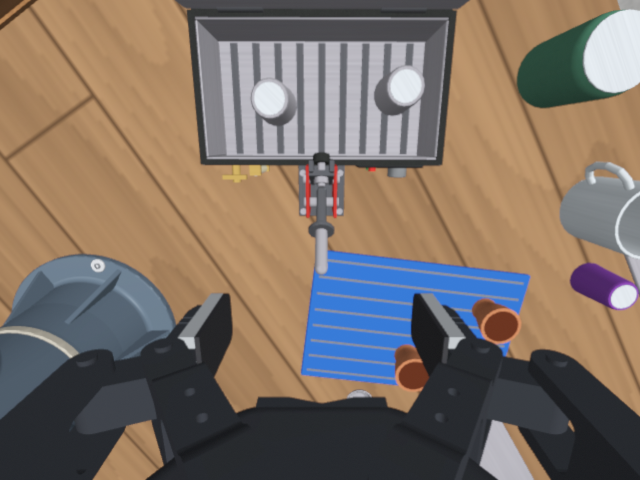

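Both tumblers stand in the chest, at (276,102) and (393,96). One was knocked to y≈-0.10, which is still inside the limit. Next I shut the lid.

Run:
```python
from h import *
bot.command_gripper(0.0,40)
def P(th,r=.15,off=0):
    h=.014+.011*np.sin(th)+off
    return ch(.085-r*np.cos(th)+h*np.sin(th),.1,.105+r*np.sin(th)+h*np.cos(th))
s=ch(.16,.1,.42); bot.move_to(s,DOWN(YAW))
s=ch(.16,.1,.262); bot.line_to(s,speed=.15)
for th in np.linspace(1.5,0.04,11):
    bot.line_to(P(th),speed=.12); print(round(th,2),np.round(bot.read_ft_force(),1))
e=P(0,off=-.006); print(bot.line_to(e,speed=.03,contact_N=12),bot.read_tcp_pos(),np.round(bot.read_ft_force(),1))
s=ch(-.065,.1,.40); bot.line_to(s,speed=.2)
s=ch(-.16,.0,.42); bot.move_to(s,DOWN(YAW)); pic('wrist','e0.png')
p=bot.camera_params('wrist')
for n in['vent_wing','lever_collar','lever_tip','lid_hinge','clamp_pivot']:
    print(n,[(np.round(a['point']).tolist(),round(a['confidence'],2)) for a in bot.spot_point('wrist',n)])
a=bot.spot_point('wrist','vent_wing'); print([np.round(rz(-YAW)@(at_z(p,b['point'],.165)-CH),4) for b in a])
print(bot.read_time_s())
```

```text
Traceback (most recent call last):
cell.Unreachable: the arm cannot take that pose within its joint ranges
```

```bash
cat > lid.py <<'E'
from h import *
def P(th,r=.15,off=0):
    h=.014+.011*np.sin(th)+off
    return ch(.085-r*np.cos(th)+h*np.sin(th),.1,.105+r*np.sin(th)+h*np.cos(th))
W=[ch(.145,.1,.36),ch(.145,.1,.262)]+[P(t) for t in np.linspace(1.5,.04,11)]+[P(0,off=-.006),ch(-.065,.1,.38),ch(-.16,.0,.40)]
print([bot.ik(w,DOWN(YAW)) is not None for w in W])
E
python3 lid.py
```

```text
[True, True, True, True, True, True, True, True, True, True, True, True, True, True, True, True]
```

```bash
cat >> lid.py <<'E'
bot.move_to(W[0],DOWN(YAW)); bot.line_to(W[1])
for w in W[2:13]:
    bot.line_to(w,speed=.12); print(np.round(bot.read_ft_force(),1),end=' ')
print(bot.line_to(W[13],speed=.03,contact_N=12),bot.read_tcp_pos(),np.round(bot.read_ft_force(),1))
bot.line_to(W[14],speed=.2); bot.move_to(W[15],DOWN(YAW)); pic('wrist','e0.png')
p=bot.camera_params('wrist')
for n in['vent_wing','lever_collar','lever_tip','lid_hinge','clamp_pivot']:
    a=bot.spot_point('wrist',n)
    print(n,[(np.round(b['point']).tolist(),round(b['confidence'],2)) for b in a])
    if n[0]=='v':print([np.round(rz(-YAW)@(at_z(p,b['point'],.165)-CH),4) for b in a])
print(bot.read_time_s())
E
python3 lid.py
```

```text
[True, True, True, True, True, True, True, True, True, True, True, True, True, True, True, True]
[-0.5 -0.2  0.2] [-0.5  1.  -0.6] [ 0.6 -0.1  0.6] [0.9 0.1 0.2] [-0.3 -0.4 -0.3] [ 0.7 -0.   1.3] [-0.2  0.   0.5] [ 0.  -0.1  0.2] [ 0.1 -0.1  0.7] [-0.3  0.7  0.5] [ 0.5 -0.7 -0.3] True [0.41459668 0.11250832 0.11895278] [-0.8 -0.9  9. ]
vent_wing [([423.0, 54.0], 0.98)]
[array([-0.0051, -0.1011,  0.165 ])]
lever_collar [([321.0, 209.0], 0.64)]
lever_tip [([326.0, 246.0], 0.84)]
lid_hinge []
clamp_pivot [([327.0, 175.0], 0.57)]
45.3167
```

View pics/e0.png

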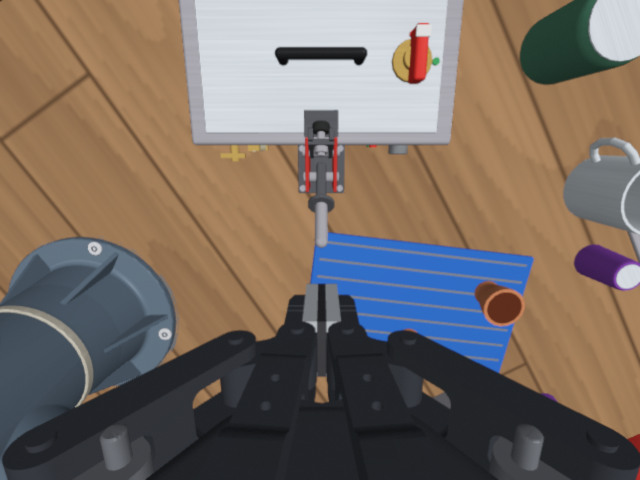

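The lid is shut. The vent wing is at (420,54), with its white end towards the hinge and the green dot at (437,61). Next I look closely at the bar and check reachability.

Run:
```python
from h import *
from scipy.spatial.transform import Rotation as Ro
B=np.array([.446,.362])
# vertical axis of camera over bar: camera 69mm ahead along tool x
for k,yaw in enumerate([0.7,2.3]):
    d=np.array([np.cos(yaw),np.sin(yaw)]); t=B-.03*d
    bot.move_to([*t,.33],DOWN(yaw)); p=bot.camera_params('wrist'); im=pic('wrist',f'b{k}.png')
    m=bot.cut_out('wrist','bar'); s=bot.spot_point('wrist','bar'); s2=bot.spot_point('wrist','stand')
    print([np.round(at_z(p,a['point'],.006)[:2],4) for a in s],[np.round(at_z(p,a['point'],0)[:2],4) for a in s2],[a['confidence'] for a in m])
    np.savez(f'b{k}.npz',mask=m[0]['mask'],**{q:p[q] for q in('mtx','k1','R','t')})
    u,v=np.array(m[0]['point']).astype(int); print(u,v)
    c=im[max(0,v-75):v+75,max(0,u-100):u+100,::-1]; cv2.imwrite(f'pics/bz{k}.png',cv2.resize(c,None,fx=2,fy=2,interpolation=cv2.INTER_CUBIC))
cv2.imwrite('pics/bz.png',np.hstack([cv2.resize(cv2.imread(f'pics/bz{k}.png'),(400,300)) for k in(0,1)]))
# ik feasibility for lever
piv=np.array([.4651,.0032,.122])
import itertools
for roll in np.arange(0,4)*np.pi/2:
    out=[]
    for th,rad in [(0,.225+.07),(0,.225),(0,.18),(.3,.18),(.6,.18),(.96,.18),(.96,.26)]:
        R=Ro.from_matrix(rz(YAW))*Ro.from_euler('y',th-.72)*Ro.from_euler('z',roll)*Ro.from_euler('x',np.pi)
        l=-R.as_matrix()[:,2]; out.append(bot.ik(piv+rad*l,R.as_euler('xyz')))
    print(round(roll,2),[None if q is None else np.round(q,1).tolist() for q in out])
print(bot.read_time_s())
```

```text
[array([0.4436, 0.3645]), array([0.6029, 0.1373])] [array([0.4413, 0.3641])] [0.81, 0.37]
318 186
[array([0.4409, 0.3611])] [array([0.4437, 0.3638])] [0.72, 0.71]
321 187
0.0 [[-0.9, 0.1, -0.0, 1.7, 0.7, 1.1], [-0.8, 0.1, -0.2, 1.5, 0.7, 1.2], [-0.8, 0.1, -0.3, 1.3, 0.7, 1.3], [-0.4, -0.0, -0.2, 1.3, 0.4, 1.7], [-0.1, 0.1, -0.0, 1.4, 0.1, 2.0], [0.2, 0.3, 0.3, 1.7, -0.2, 2.3], [0.2, 0.4, 0.6, 1.9, -0.2, 2.3]]
1.57 [[-0.9, 0.1, -0.0, 1.7, 0.7, -0.5], [-0.8, 0.1, -0.2, 1.5, 0.7, -0.4], [-0.8, 0.1, -0.3, 1.3, 0.7, -0.3], [-0.4, -0.0, -0.2, 1.3, 0.4, 0.1], [-0.1, 0.1, -0.0, 1.4, 0.1, 0.4], [0.2, 0.3, 0.3, 1.7, -0.2, 0.8], [0.2, 0.4, 0.6, 1.9, -0.2, 0.8]]
3.14 [[-0.9, 0.1, -0.0, 1.7, 0.7, -2.1], [-0.8, 0.1, -0.2, 1.5, 0.7, -1.9], [-0.8, 0.1, -0.3, 1.3, 0.7, -1.8], [-0.4, -0.0, -0.2, 1.3, 0.4, -1.5], [-0.1, 0.1, -0.0, 1.4, 0.1, -1.1], [0.2, 0.3, 0.3, 1.7, -0.2, -0.8], [0.2, 0.4, 0.6, 1.9, -0.2, -0.8]]
4.71 [[-0.9, 0.1, -0.0, 1.7, 0.7, 2.7], [-0.8, 0.1, -0.2, 1.5, 0.7, 2.8], [-0.8, 0.1, -0.3, 1.3, 0.7, 2.9], [-0.4, -0.0, -0.2, 1.3, 0.4, -3.0], [-0.1, 0.1, -0.0, 1.4, 0.1, -2.7], [0.2, 0.3, 0.3, 1.7, -0.2, -2.4], [0.2, 0.4, 0.6, 1.9, -0.2, -2.4]]
48.575
```

View pics/bz.png

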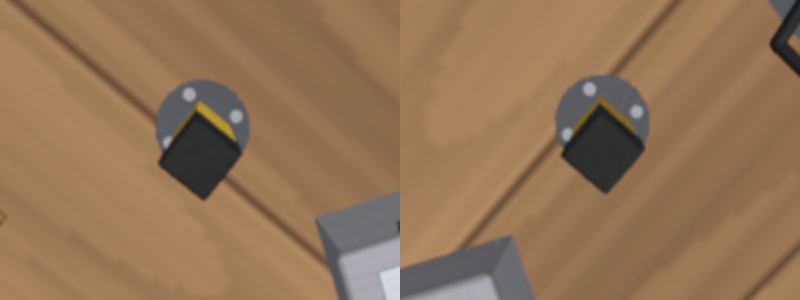

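Run:
```python
from h import *
for k,c in enumerate([[(297.5,192.5),(320,210.5),(338.5,188)],[(302,189.5),(324,208.5),(343,187)]]):
    d=np.load(f'b{k}.npz'); p={q:d[q] for q in('mtx','k1','R','t')}; p['k1']=float(p['k1'])
    X=np.array([at_z(p,u,.176)[:2] for u in c]); e1=X[1]-X[0]; e2=X[2]-X[1]
    # grip mask colours: centroid check of dark
    print('centre',(X[0]+X[2])/2, 'sides',np.hypot(*e1),np.hypot(*e2),'yaw',np.degrees(np.arctan2(*e1[::-1]))%90,np.degrees(np.arctan2(*e2[::-1]))%90)
```

```text
centre [0.44531007 0.36294765] sides 0.025041689623258607 0.02531587359477774 yaw 1.0141046630196797 0.943747926258132
centre [0.44435711 0.36349356] sides 0.025216777405019784 0.024824533672467994 yaw 0.5933257985301246 0.5907112609105809
```

The bar stands at (0.4448, 0.3632) with yaw ≈ 0. I refine the lever position with close views.

```bash
cat > lev.py <<'E'
from h import *
from scipy.optimize import least_squares
obs=[]
bot.command_gripper(1.0)
L=np.array([.445,-.025,.165])
for k,(yaw,off,z) in enumerate([(YAW,.05,.36),(YAW+np.pi/2,.06,.36),(YAW-np.pi/2,.04,.36),(0,.06,.33),(YAW,.07,.34)]):
    d=np.array([np.cos(yaw),np.sin(yaw)]); t=L[:2]-off*d
    try: bot.move_to([*t,z],DOWN(yaw))
    except bot.Unreachable: print('unr',k); continue
    p=bot.camera_params('wrist'); pic('wrist',f'l{k}.png')
    for n in('clamp_pivot','lever_collar','lever_tip'):
        a=bot.spot_point('wrist',n)
        if a: obs.append((p,n,np.array(a[0]['point'])))
rr={'clamp_pivot':0,'lever_collar':.045,'lever_tip':.1}
def pt(v,n):
    x,y,dz,yaw,lean=v
    return np.array([x,y,.122+dz])+rr[n]*np.array([-np.sin(lean)*np.cos(yaw),-np.sin(lean)*np.sin(yaw),np.cos(lean)])
pri=np.array([.4651,.0032,0,YAW,.72])
def f(v): return np.concatenate([(proj(p,pt(v,n))-u) for p,n,u in obs]+[(v-pri)/[.004,.004,.0015,.01,.015]])
r=least_squares(f,pri,loss='soft_l1',f_scale=1.5)
print(np.round(r.x,4))
for p,n,u in obs: print(n,np.round(u),np.round(proj(p,pt(r.x,n))-u,1))
print(bot.read_time_s())
E
python3 lev.py
```

```text
[4.6580e-01 5.6000e-03 2.0000e-04 1.0385e+00 7.3260e-01]
clamp_pivot [324. 125.] [-1.1  2. ]
lever_tip [324. 201.] [-0.5 -0.4]
clamp_pivot [360. 154.] [-2.7  1. ]
lever_collar [330. 159.] [-0.9 -2.1]
lever_tip [291. 157.] [-2.7  1.8]
clamp_pivot [286. 171.] [-0.3  0. ]
lever_collar [311. 176.] [ 1.9 -3.1]
lever_tip [355. 176.] [-1.3  1. ]
clamp_pivot [290. 133.] [-1.9 -0.7]
lever_collar [315. 153.] [-0.8 -4. ]
lever_tip [355. 171.] [-1.6  2.6]
clamp_pivot [320. 103.] [2.7 0.3]
lever_collar [324. 136.] [-0.9 -1.2]
lever_tip [323. 180.] [ 0.9 -0. ]
61.55
```

```bash
cat >> h.py <<'E'
from scipy.spatial.transform import Rotation as Ro
PIV=np.array([.4655,.0045,.122]); LY=1.033; LEAN=.725; BR=np.array([.4448,.3632]); BZ=.130
def lever(th,r):
    R=Ro.from_matrix(rz(LY))*Ro.from_euler('y',th-LEAN)*Ro.from_euler('z',np.pi/2)*Ro.from_euler('x',np.pi)
    return PIV-r*R.as_matrix()[:,2], R.as_euler('xyz')
E
cat > bar.py <<'E'
from h import *
Y=np.pi+.014
bot.line_to([.38,.0,.38],speed=.3)
bot.move_to([.42,.30,.33],DOWN(Y)); bot.move_to([*BR,.26],DOWN(Y))
print('hit',bot.line_to([*BR,BZ],speed=.1,contact_N=6))
bot.command_gripper(0.0,90); print('gap',bot.read_finger_gap(),bot.read_grip_force(),np.round(bot.read_ft_force(),1),np.round(bot.read_torque(),2))
bot.line_to([*BR,.32],speed=.15)
bot.move_to([.36,.18,.36],DOWN(Y)); 
p,o=lever(0,.27); print(bot.ik(p,o))
bot.move_to(p,o); print('gap',bot.read_finger_gap(),np.round(bot.read_ft_force(),1))
pic('wrist','p0.png'); pic('side','p1.png'); pic('top','p2.png')
print(bot.read_time_s(),bot.spot_point('wrist','bar')[:1],bot.spot_point('wrist','lever_tip')[:1])
im=cv2.imread('pics/p0.png')
pp=bot.camera_params('wrist')
for r in (.045,.1): print(proj(pp,PIV+r*(p-PIV)/np.linalg.norm(p-PIV)))
E
python3 bar.py
```

```text
hit False
gap 0.29339751831807587 88.30368876457214 [-1.2  1.5  3.7] [ 0.2   0.13 -0.03]
[-0.88984654  0.13814878 -0.10670219  1.62243764  0.67188685 -0.45624992]
gap 0.2931934204362257 [ 0.2  0.1 -3. ]
70.2167 [] [{'point': [326.0, 219.8], 'confidence': 0.61}]
[321.87865655 210.45839143]
[321.99206407 221.21541642]
```

View pics/p0.png

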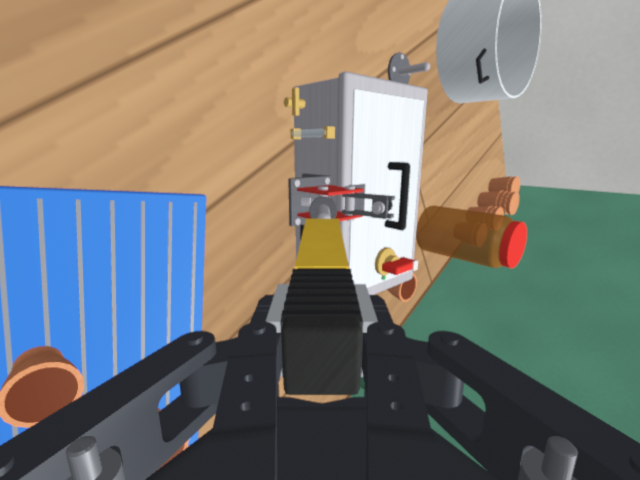

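The bar mouth (columns 303–343, row 220) is lined up with the stub and collar at (321,210). I insert it now.

Run:
```python
from h import *
f0=np.array(bot.read_ft_force())
for r,c in [(.235,8),(.21,8),(.185,8),(.166,12)]:
    p,_=lever(0,r); h=bot.line_to(p,speed=.05,contact_N=c); q=np.array(bot.read_tcp_pos())
    print(r,h,'r now',np.linalg.norm(q-PIV),np.round(np.array(bot.read_ft_force())-f0,1),np.round(bot.read_torque(),2),bot.read_finger_gap())
    if h: break
pic('wrist','q0.png'); print(bot.read_time_s())
```

```text
0.235 False r now 0.23513400782384433 [-0.3 -0.2 -0.5] [-0.94  0.55 -0.02] 0.28945524448987064
0.21 False r now 0.2099662151036659 [-0.1 -0.  -0. ] [-0.95  0.53  0.02] 0.29431801164756105
0.185 False r now 0.18497875811287023 [-0.5  1.2 -0.1] [-0.96  0.58 -0.02] 0.29419281818109605
0.166 True r now 0.16756241272581698 [-9.  -9.5 16.3] [-0.11  0.98  0.7 ] 0.2926215669821759
72.9083
```

Seated on the collar (r 0.1676 measured, 0.169 expected). Now I throw the lever.

Run:
```python
from h import *
p,o=lever(0,.1685); bot.line_to(p,speed=.03); bot.hold(.2)
f0=np.array(bot.read_ft_force())
for th in np.linspace(.08,.97,13):
    p,o=lever(th,.1685); bot.line_to(p,o,speed=.08)
    f=np.array(bot.read_ft_force())-f0; R=rz(-LY); print(round(th,2),np.round(R@f,1),round(bot.read_finger_gap(),3))
    if np.linalg.norm(f)>60: print('STOP'); break
bot.hold(.3); print(np.round(rz(-LY)@(np.array(bot.read_ft_force())-f0),1),np.round(bot.read_torque(),2))
pic('wrist','r0.png'); pic('side','r1.png'); print(bot.read_time_s())
```

```text
0.08 [-8.  -1.4 -1.2] 0.296
0.15 [-13.9  -2.3   5.2] 0.297
0.23 [-20.   -0.7   9.8] 0.294
0.3 [-24.3  -0.6  13.8] 0.292
0.38 [-26.1  -1.8  19.2] 0.29
0.45 [-25.4   0.1  24. ] 0.3
0.52 [-25.1  -0.5  28.9] 0.295
0.6 [-24.   -0.4  32.7] 0.294
0.67 [-20.3  -1.   36.3] 0.294
0.75 [-17.8   0.   39. ] 0.293
0.82 [-7.  -1.2 37.1] 0.295
0.9 [ 2.7 -2.6 33.7] 0.293
0.97 [ 2.6 -1.7 37.2] 0.292
[ 4.  -1.3 34.7] [-0.98  0.13  0.07]
77.775
```

```bash
python3 -c "
import cv2;a=cv2.imread('pics/r1.png')[200:380,220:420];cv2.imwrite('pics/r1z.png',cv2.resize(a,None,fx=3,fy=3,interpolation=cv2.INTER_CUBIC))"
```

```text
(no output)
```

View pics/r1z.png

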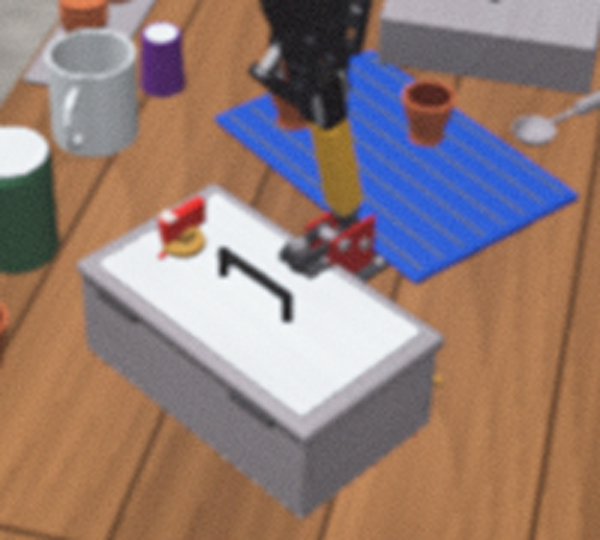

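Run:
```python
from h import *
f=lambda:np.round(rz(-LY)@np.array(bot.read_ft_force()),1)
for th,r in[(.97,.1705),(1.0,.1705),(1.03,.1705)]:
    p,o=lever(th,r); bot.line_to(p,o,speed=.05); bot.hold(.2); print(th,f())
p,o=lever(.98,.1705); bot.line_to(p,o,speed=.05); bot.hold(.3); print('back',f(),bot.read_finger_gap())
```

```text
0.97 [2.4 1.  8.4]
1.0 [ 0.4 -0.2 14.9]
1.03 [-2.2 -0.3 20.6]
back [-0.6  0.1 13. ] 0.2938194720673925
```

Run:
```python
from h import *
f=lambda:np.round(rz(-LY)@np.array(bot.read_ft_force()),1)
for r in(.19,.22,.25):
    p,o=lever(.97,r); bot.line_to(p,o,speed=.06); print(r,f(),bot.read_finger_gap())
Y=np.pi+.014
bot.move_to([.36,.12,.36],DOWN(Y)); pic('side','s1.png'); pic('top','s0.png')
p=bot.camera_params('top')
print([np.round(proj(p,lever(t,.1)[0])) for t in(0,.96)],bot.spot_point('top','lever_tip'),bot.read_finger_gap(),bot.read_time_s())
a=cv2.imread('pics/s0.png')[130:330,100:330];b=cv2.imread('pics/s1.png')[200:400,200:430]
cv2.imwrite('pics/s.png',np.hstack([cv2.resize(x,(400,348),interpolation=cv2.INTER_CUBIC) for x in(a,b)]))
```

```text
0.19 [-0.4  0.4 -2.7] 0.29158713274151554
0.22 [-0.8  0.2 -2.4] 0.29639433139772686
0.25 [ 0.2 -0.1 -2.2] 0.29273028355696457
[array([300., 283.]), array([266., 262.])] [{'point': [205.9, 230.5], 'confidence': 0.54}, {'point': [263.6, 263.9], 'confidence': 0.51}] 0.2938275711746743 82.3833
```

View pics/s.png

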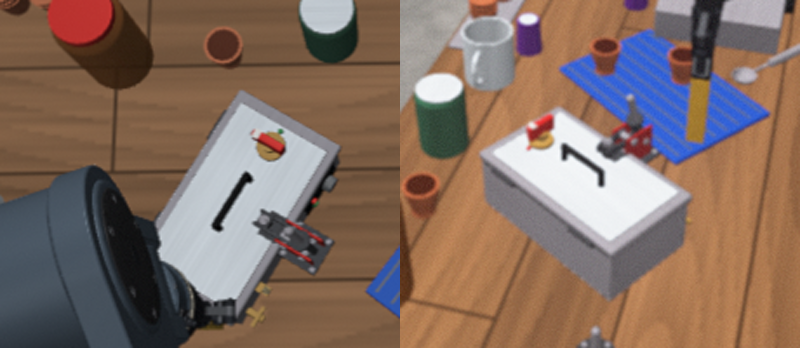

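The lever is locked over the lid, with its tip at top (264,264). I park the bar.

Run:
```python
from h import *
Y=np.pi+.014
bot.move_to([*BR,.30],DOWN(Y)); f0=np.array(bot.read_ft_force())
for z in(.20,.17,.127):
    h=bot.line_to([*BR,z],speed=.06,contact_N=8); print(z,h,np.round(bot.read_tcp_pos(),4),np.round(np.array(bot.read_ft_force())-f0,1))
    if h: break
pic('side','t1.png'); p=bot.camera_params('side')
print(bot.read_time_s(), bot.spot_point('side','bar')[:1], proj(p,[*BR,.006]))
```

```text
0.2 False [0.4449 0.3633 0.2003] [ 0.3  0.8 -1.3]
0.17 False [0.4448 0.3632 0.17  ] [-0.1  1.4 -1.2]
0.127 True [0.4446 0.3631 0.1302] [-1.2  1.5  9.9]
86.5667 [{'point': [312.3, 401.5], 'confidence': 0.85}] [312.69005804 403.35078444]
```

Run:
```python
from h import *
bot.command_gripper(.7); bot.line_to([*BR,.28],speed=.12)
p=bot.camera_params('wrist'); pic('wrist'); print('bar',[np.round(at_z(p,a['point'],.006)[:2],4) for a in bot.spot_point('wrist','bar')])
Y=YAW-np.pi
bot.command_gripper(.45)
v=ch(-.002,-.1,0); bot.move_to([.40,.10,.36],DOWN(Y))
for off in(.0,.04):
    t=v+off*rz(YAW)@np.array([1,0,0]); bot.move_to([t[0],t[1],.30],DOWN(Y))
    p=bot.camera_params('wrist'); im=pic('wrist',f'v{int(off*100)}.png')
    a=bot.spot_point('wrist','vent_wing'); print([(np.round(b['point']),round(b['confidence'],2),np.round(rz(-YAW)@(at_z(p,b['point'],.165)-CH),4)) for b in a])
    hsv=cv2.cvtColor(im,cv2.COLOR_RGB2HSV); m=((hsv[...,0]<6)|(hsv[...,0]>174))&(hsv[...,1]>180)&(hsv[...,2]>90)
    ys,xs=np.nonzero(m[100:400,200:460]); print('red',xs.mean()+200,ys.mean()+100,len(xs))
    print('pred',proj(p,[v[0],v[1],.165]))
print(bot.read_time_s())
```

```text
bar [array([0.4406, 0.359 ])]
[(array([320., 235.]), 0.73, array([ 1.00e-04, -1.01e-01,  1.65e-01])), (array([457.,  80.]), 0.69, array([-0.1189,  0.0016,  0.165 ]))]
red 357.3073217726397 180.91329479768785 1038
pred [320.9955381  232.13451835]
[(array([318., 181.]), 0.9, array([-0.0037, -0.1023,  0.165 ]))]
red 321.0 172.4370477568741 691
pred [320.91995238 182.75131587]
91.5833
```

View pics/v0.png

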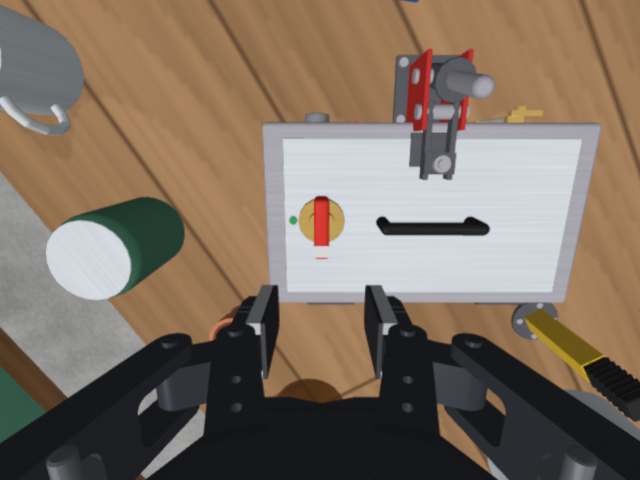

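The wing at (321,221) is centred between the fingers. The green dot is at (293,220) and the bar stands on its peg. I turn the vent.

Run:
```python
from h import *
Y=YAW-np.pi; v=ch(-.002,-.101,0)
bot.line_to([v[0],v[1],.30],speed=.1)
print('hit',bot.line_to([v[0],v[1],.141],speed=.1,contact_N=6))
bot.command_gripper(0.0,40); print('gap',bot.read_finger_gap(),bot.read_grip_force(),np.round(bot.read_ft_force(),1))
for t in np.linspace(.12,1.57,13):
    bot.move_to([v[0],v[1],.141-.0035*t/1.57],DOWN(Y-t)); print(round(t,2),np.round(bot.read_ft_force(),1),np.round(bot.read_torque()[2],2))
bot.hold(.2); print(bot.read_finger_gap(),bot.read_qpos()[5])
bot.command_gripper(.45); bot.hold(.2); bot.line_to([v[0],v[1],.30],speed=.15)
bot.command_gripper(.3); bot.move_to([.42,.05,.38],DOWN(YAW)); pic('wrist','z0.png'); pic('side','z1.png')
a=cv2.imread('pics/z0.png')[0:300,200:600];b=cv2.imread('pics/z1.png')[200:425,180:480]
cv2.imwrite('pics/z.png',np.hstack([cv2.resize(x,(400,300),interpolation=cv2.INTER_CUBIC) for x in(a,b)])); print(bot.read_time_s())
```

```text
hit False
gap 0.14023050695715547 41.683666706085205 [-8.8  4.2  8.6]
0.12 [-9.   4.2  9.5] 0.03
0.24 [-8.9  3.9  8.2] 0.07
0.36 [-9.6  4.1  7.4] 0.09
0.48 [-8.6  3.9  7.8] 0.07
0.6 [-9.5  3.4  7.6] 0.06
0.72 [-8.7  3.3  7.6] 0.06
0.85 [-8.9  3.1  7.2] -0.03
0.97 [-10.3   2.9   7.6] -0.08
1.09 [-9.8  2.8  6.2] -0.07
1.21 [-8.3  3.6  6. ] -0.15
1.33 [-9.2  1.9  5.9] -0.14
1.45 [-9.2  3.2  5.4] -0.11
1.57 [-8.8  3.7  4.8] -0.06
0.14787638542914988 0.6423992000063604
101.275
```

View pics/z.png

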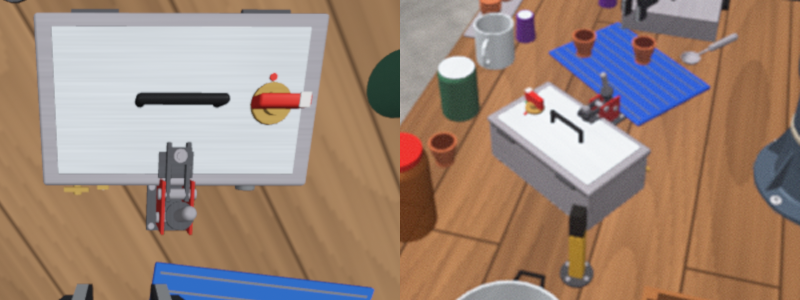

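The vent's white end is at the green dot, the clamp is locked, the bar is upright on its peg and the cups are undisturbed. I hand in.

```bash
python3 -c "
from cell import bot
print(bot.sign_off())"
```

```text
the job is handed in; nothing more can be done
None
```

I handed the job in at about 101 s. Both steel tumblers are in the shut chest, the clamp is locked, the bar is back on its peg, the vent is shut, and the clay cups look undisturbed. One tumbler was knocked to y ≈ -0.10 m, inside the limit, and I could not check either one again once the lid was down; `sign_off` gave no verdict.

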